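# Clear the way and move the drained build platform to the wash tray

## Task

Move the drained build platform from the drip bracket into the wash tray. First clear the way: lay the old print that was left in the wash tray in the tote, and stand the wash bottle that blocks the bracket upright on the rubber mat. Then lift the platform up and out of the fork towards the fork's open end, and set it down gently (no dropping), flat on the tray's floor; leave the jar, the cartridge and the beaker alone.

Things in the scene. Friction and masses are not known exactly. Their poses are not given: they have to be found in the camera images.
- bracket: Steel drip bracket, fixed (mm). Origin on the table below the fork's centre. Base plate 170x120x10, x -65 to 105. Column x 75 to 95, 60 wide, top z 135. Two round prongs 10 thick at y -20 and 20, level from the column to x -40 (z 110 to 120), free ends turned up to z 135. Fork opens to its own -x, roughly at the robot. The platform's plate is under the prongs: it cannot come straight up.
- platform: Build platform, loose, 0.3-0.5 kg (mm). Origin: centre of underside. Plate 120(x) x 100(y) x 14; neck 20 thick, z 14-70; head 60x60, z 70-80; grip bar 60(x) x 16(y), z 80-116. Hangs by its head on the prongs, underside 50 above the table, x axis as the bracket's: raise 20-40 (head over the turned-up ends, plate still under the prongs), draw along bracket -x at least 110 mm, then it is free.
- tray: Wash tray, fixed, steel, open box 160 (x) x 140 (y) x 60 mm high, walls and floor 5 mm (inside 150 x 130 mm). Origin at the centre of its underside, z up. The platform's plate goes in either way round, flat on the floor.
- tote: Tote, fixed, grey plastic, open box 150 (x) x 140 (y) x 50 mm high, walls and floor 5 mm. Origin at the centre of its underside, z up. Starts empty.
- mat: Black rubber mat, fixed, 160 (x) x 110 (y) x 3 mm thick, origin at the centre of its underside. The jar stands on its +x half, with the jar's centre 45 to 55 mm from the mat's centre; the -x half is free.
- old_print: Old print, loose, black plastic, about 80 g. Foot 80 (x) x 56 (y) x 8 mm with four bosses up to z 13; along its middle a web 80 mm long in x, 14 mm thick in y, up to z 42, to grip it by. Origin at the centre of its underside, z up. Starts flat on the wash tray's floor, at any yaw.
- bottle: White wash bottle, closed, loose, 0.15-0.3 kg, 150 mm high. Body 56 mm in diameter up to z 90, shoulder up to z 108, grey cap 28 mm in diameter from z 114 to 150. Origin at the centre of its underside, z up. Starts standing on the table in front of the open end of the bracket's fork.
- jar: Bystander: amber jar 56 mm in diameter, 130 mm high, standing on the mat's +x half. Origin at the centre of its underside. Leave it alone.
- cartridge: Bystander: grey resin cartridge, upright box 50 x 80 mm (x, y), 150 mm high, beyond the work. Origin at the centre of its underside. Leave it alone.
- beaker: Bystander: clear beaker 72 mm in diameter, 100 mm high, beyond the work. Origin at the centre of its underside. Leave it alone.

How it is judged:
On the way, in this order (a step that is already met when the one before it is completed fails the run):
1. the old print lies in the tote and the bottle stands upright on the mat, both let go (x of old_print in the frame of tote between -0.065 and 0.065 m and y of old_print in the frame of tote between -0.06 and 0.06 m and z of old_print in the frame of tote below 0.045 m and x of bottle in the frame of mat between -0.08 and 0.08 m and y of bottle in the frame of mat between -0.055 and 0.055 m and z of bottle in the frame of mat below 0.008 m and angle between bottle's own z axis and vertical below 0.1 rad and linear speed of each of old_print, bottle below 0.02 m/s and contact force between each of old_print, bottle and the fingers below 0.1 N), for 0.2 s.
2. the platform has been lifted off and drawn out of the fork (horizontal distance between platform and bracket above 0.1 m and height (world z) of platform above 0.06 m), for 0.1 s.
At the end, for the whole second after the job is handed in: Platform flat on the tray floor (within 5 mm, tilt under 0.06 rad, centred within 30 mm), released, at rest; old print inside the tote (origin under 45 mm high, within 65 x 60 mm of its centre), at rest; bottle upright (0.1 rad) and at rest with its centre over the mat (z of platform in the frame of tray below 0.01 m and angle between platform's own z axis and vertical below 0.06 rad and x of platform in the frame of tray between -0.03 and 0.03 m and y of platform in the frame of tray between -0.03 and 0.03 m and x of old_print in the frame of tote between -0.065 and 0.065 m and y of old_print in the frame of tote between -0.06 and 0.06 m and z of old_print in the frame of tote below 0.045 m and x of bottle in the frame of mat between -0.08 and 0.08 m and y of bottle in the frame of mat between -0.055 and 0.055 m and z of bottle in the frame of mat below 0.008 m and angle between bottle's own z axis and vertical below 0.1 rad and linear speed of each of platform, old_print, bottle below 0.02 m/s and contact force between platform and the fingers below 0.1 N); the robot touches nothing.
It fails at once if the jar, cartridge or beaker is moved more than 25 mm or tipped (distance of any of jar, cartridge, beaker from where it was at the start of the episode above 0.025 m or angle between any of jar, cartridge, beaker's own z axis and vertical above 0.35 rad).
It fails at once if the wash bottle is tipped over (more than 0.7 rad) (angle between bottle's own z axis and vertical above 0.7 rad).
It fails at once if the platform is dropped (falls faster than 0.6 m/s while not held) (linear speed of platform above 0.6 m/s and contact force between platform and the fingers below 0.1 N).
It also fails if it takes over 72 s, if anything falls off the work surface, if the arm or the gripper's body presses on something with over 40 N, if the wrist force passes 120 N, or if a joint passes its speed limit or range.

## Robot

A 6-joint arm with a two-finger parallel gripper is mounted at the origin on the work surface. World frame = base frame: x ahead of the robot, y to its left, z up, the work surface at z = 0. Lengths are in m, angles in rad, forces in N, time in s.
With the tool pointing down it reaches from about 0.3 to 0.85 m from the base axis. Payload 5.4 kg.
Tool frame: the origin (TCP) lies at the centre of the arm's flange, where the gripper is bolted on; the fingertips stand robot.tip_reach ahead of it and the grasp point (between the pads) lies 155 mm ahead of it (robot.tip_reach is the distance from the TCP to the fingertips, in m); y points along the fingers, z is the direction in which the jaws open and shut, and the axes are right-handed (so a half turn about y gives the same grasp; the last joint's range is limited). The gripper opens to 85 mm and grips with 20 to 120 N. Pads are 22 mm wide; open, the fingers measure 114 mm over their backs; the gripper's body (76 mm by 85 mm) begins 54 mm behind the grasp point. The pads swing forward as they close: fully open they stand 13 mm farther back than shut.
Start: joints at [-1.541, 0.158, 1.597, -0, 1.386, -0.21], TCP at [0.137, -0.559, 0.405] pointing down, gripper open.
Joint ranges: [-2.91, 2.91], [-0.94, 2.29], [0.18, 2.7], [-1.29, 4.43], [0.17, 2.64], [-3, 3]. Speed limits (rad/s): [2.57, 2.57, 3.14, 3.14, 3.14, 3.14].

## Interface

Orientations are given as a 3x3 rotation matrix whose columns are the frame's x, y, z axes.
In Python, from workcell import telemetry, imaging, job, recognise, masks_of, mark_of, robot gives the robot as it stands.
- The arm moves only by the shell command python3 -m creep 'ROWS' [FORCE]. ROWS is JSON, a list of rows, each a list of 7 numbers: the finger opening in mm, from 0 to 85.4, then the shift along the world's x, y, z in mm, then the turn, a rotation vector about the world's x, y, z in rad. A call has 1 to 10 rows; each row shifts and turns the pose as measured when the row begins; what a row does not reach is not made up. A row lasts 1/8 s, in which the tool goes at most 62.5 mm and 10.7 degrees, less where a joint would pass 70% of its speed; a pose out of reach is approached as far as the arm can. A call with a gripper value outside its range is refused whole. The fingers move at their own pace and stop on an object; FORCE is the grip in N (left out, the last holds). Time passes only in rows, so rows that do not move let the fingers close. It gives the time, the measured TCP pose, the force and the opening at its end, in the units of the state.
- telemetry.state(): the state, without advancing time (a new reading comes with each control period).
- imaging.grab_frame(name): name is "side" or "top"; returns the picture (384x512x3 uint8, red, green, blue); there is no depth.
- imaging.get_calibration(name): a dict with "intrinsics" (3x3 intrinsics, pixels), "R" (3x3) and "t" (3): a world point X has camera coordinates R X + t. Camera axes: x right, y down, z forward; pixel columns grow to the right and rows downward; lengths in m; the calibration is good to about 2 mm. A picture is of the moment at which its call begins. get_calibration takes no time and is no camera call.
- job.sign_off(): hands the job in, once; it reports no verdict.
Trained networks look in the newest picture that a camera, given by its name, has taken for a name from the list of things; names that differ only in an ending like _2 or _b are one class to them, and where a whole thing is asked for, a point or a joint stands for the part that bears it (a point fixed in the world has none). Each returns a list of dicts, best first, with "conf" (0 to 1); they miss things now and then, are a little off and sometimes report something else, mostly with a low value. They report only what shows in the picture. A call takes as long as a camera call.
- recognise(camera, target): "uv" ([column, row] in pixels, amid what is visible of it).
- masks_of(camera, target): "region" (384x512 bool, what is visible of it) and "uv" ([column, row] in pixels, amid what is visible of it).
- mark_of(camera, target): "uv" ([column, row] in pixels: a listed point, or the origin of a listed thing).
The state is a dict: "time": time; "joint_pos": joint angles; "joint_vel": joint speeds; "joint_torque": joint torques, N m; "eef_pos": TCP position; "tcp_rot": TCP orientation; "wrist_force": force on the tool from outside, world axes, zero at the start; "torque": the same for the moment, N m; "gripper_width": finger opening in m.
Only numpy, scipy, OpenCV 4.12 (cv2) and the standard library are available. Lean on these libraries where they do the work, as an engineer would, in place of code of your own. Each camera call takes 0.05 s, during which the arm holds its last target. There are 200 camera calls.

## Working session

There is one attempt and no reset: what is moved stays moved. The work goes in short steps, Python scripts to look and compute and a shell command to move; the robot and the scene stay as the last step left them, time stands still between calls to the robot, and variables do not carry over. Pictures are saved under pics/ and viewed, about 8 in all and at most 12, crops included, and the job is handed in when it is done.

```bash
mkdir -p pics; ls
cat > h.py <<'E'
import numpy as np, cv2
from workcell import telemetry, imaging, job, recognise, masks_of, mark_of, robot
def snap(c,f=None):
    im=imaging.grab_frame(c)
    if f: cv2.imwrite('pics/'+f,im[:,:,::-1])
    return im
def ray(c,uv):
    k=imaging.get_calibration(c);K,R,t=[np.array(k[n]) for n in('intrinsics','R','t')]
    d=R.T@np.linalg.solve(K,[uv[0],uv[1],1]);return -R.T@t,d
def onz(c,uv,z):
    o,d=ray(c,uv);return o+d*(z-o[2])/d[2]
def tri(a,b):
    (o1,d1),(o2,d2)=ray('top',a),ray('side',b)
    s=np.linalg.lstsq(np.c_[d1,-d2],o2-o1,rcond=None)[0]
    p,q=o1+s[0]*d1,o2+s[1]*d2
    return (p+q)/2,np.linalg.norm(p-q)
def proj(c,X):
    k=imaging.get_calibration(c);p=np.array(k['intrinsics'])@(np.array(k['R'])@X+np.array(k['t']));return p[:2]/p[2]
E
python3 - <<'E'
from h import *
np.set_printoptions(precision=3,suppress=True)
a=snap('top');b=snap('side')
cv2.imwrite('pics/a.png',a[:,:,::-1]);cv2.imwrite('pics/b.png',b[:,:,::-1])
for c in('top','side'):print(c,ray(c,(256,192)))
for n in 'bracket platform tray tote mat old_print bottle jar cartridge beaker'.split():
    r=[mark_of(c,n)[:1] for c in('top','side')]
    print(n,[(x[0]['uv'],round(x[0]['conf'],2)) if x else None for x in r], tri(r[0][0]['uv'],r[1][0]['uv']) if all(r) else '', onz('top',r[0][0]['uv'],.0) if r[0] else '')
s=telemetry.state();print(s['tcp_rot'],robot.tip_reach,s['time'])
E
```

```text
pics
top (array([ 0.379, -0.011,  1.058]), array([ 0.201,  0.005, -0.98 ]))
side (array([0.09 , 0.742, 0.977]), array([ 0.378, -0.574, -0.727]))
bracket [([116.4, 192.5], 0.97), ([180.3, 288.6], 0.82)] (array([0.565, 0.356, 0.001]), np.float64(0.0049787332083966905)) [0.568 0.358 0.   ]
platform [([110.8, 188.9], 0.92), ([180.4, 276.7], 0.79)] (array([0.563, 0.353, 0.054]), np.float64(0.007499177352887235)) [0.576 0.374 0.   ]
tray [([389.9, 204.4], 0.64), ([311.9, 140.2], 0.6)] (array([ 0.588, -0.356, -0.012]), np.float64(0.003603162775458099)) [ 0.588 -0.352  0.   ]
tote [([292.4, 206.4], 0.85), ([277.8, 179.1], 0.7)] (array([ 0.563, -0.099,  0.02 ]), np.float64(0.0035059860423472485)) [ 0.564 -0.101  0.   ]
mat [([207.9, 204.1], 0.93), ([236.7, 228.2], 0.85)] (array([0.557, 0.118, 0.003]), np.float64(0.0073390581420635335)) [0.554 0.117 0.   ]
old_print [([393.4, 204.9], 0.62), ([312.9, 136.2], 0.81)] (array([ 0.586, -0.36 ,  0.005]), np.float64(2.7823829228521255e-05)) [ 0.587 -0.361  0.   ]
bottle [([112.0, 242.0], 0.96), ([218.8, 311.5], 0.58)] (array([0.442, 0.35 , 0.005]), np.float64(0.004973476034353864)) [0.44  0.351 0.   ]
jar [([211.0, 186.7], 0.66), ([227.8, 223.2], 0.85)] (array([ 0.6  ,  0.113, -0.007]), np.float64(0.004945848202337157)) [0.601 0.113 0.   ]
cartridge [([189.4, 128.6], 0.8), ([167.1, 217.3], 0.69)] (array([ 0.763,  0.19 , -0.021]), np.float64(0.0009037163287716963)) [0.756 0.186 0.   ]
beaker [([308.4, 138.8], 0.59), ([240.8, 153.6], 0.81)] (array([ 0.74 , -0.136,  0.009]), np.float64(0.014629383057080928)) [ 0.751 -0.135  0.   ]
[[-0.971  0.     0.238]
 [-0.238 -0.    -0.971]
 [-0.    -1.     0.   ]] 0.1734 1.1
```

View pics/a.png

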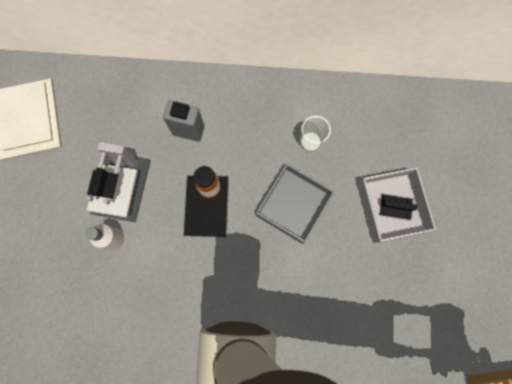

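View pics/b.png

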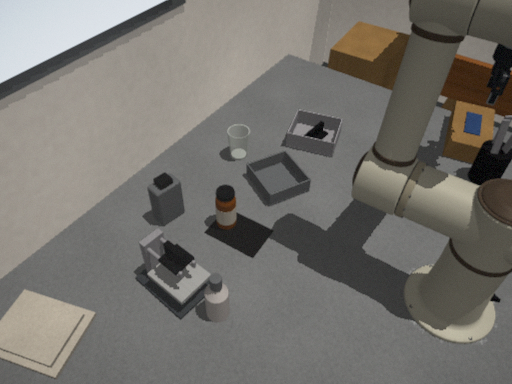

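The top view shows the bracket at (115,190) with the bottle at (100,236) in front of it, the mat with the jar at (207,205), the tote at (293,204), and the tray with the black print at (397,207). The side view agrees. Next I need the yaws.

Run:
```python
from h import *
np.set_printoptions(precision=3,suppress=True)
im=snap('top','c.png');T=imaging.get_calibration('top');print(np.array(T['intrinsics']))
def rect(n,z):
    m=masks_of('top',n)
    if not m:print(n,None);return
    r=m[0]['region'].astype('uint8');c=max(cv2.findContours(r,0,1)[0],key=cv2.contourArea)[:,0]
    P=np.array([onz('top',p,z)[:2] for p in c])
    q=cv2.minAreaRect((P*1000).astype('float32'));print(n,round(m[0]['conf'],2),q,cv2.boxPoints(q).round().tolist())
for n,z in[('tray',.06),('tote',.05),('mat',.003),('old_print',.01),('old_print',.04),('platform',.064),('bracket',.01),('bottle',.1)]:rect(n,z)
big=cv2.resize(im[:,:,::-1][130:260],None,fx=1,fy=1)
v=np.hstack([cv2.resize(im[150:260,70:150,::-1],None,fx=5,fy=5,interpolation=2),cv2.resize(im[150:260,350:430,::-1],None,fx=5,fy=5,interpolation=2)])
cv2.imwrite('pics/d.png',v)
```

```text
[[414.746   0.    250.155]
 [  0.    414.746 184.799]
 [  0.      0.      1.   ]]
tray 0.94 ((577.2120971679688, -345.447265625), (162.5567169189453, 155.36773681640625), 16.319168090820312) [[477.0, -294.0], [521.0, -443.0], [677.0, -397.0], [633.0, -248.0]]
tote 0.65 ((566.2857666015625, -102.39712524414062), (139.32460021972656, 155.74041748046875), 62.97227096557617) [[465.0, -129.0], [604.0, -200.0], [667.0, -76.0], [529.0, -5.0]]
mat None
old_print 0.88 ((581.6529541015625, -370.8062744140625), (93.18836975097656, 57.63896179199219), 85.25076293945312) [[549.0, -415.0], [607.0, -420.0], [614.0, -327.0], [557.0, -322.0]]
old_print 0.88 ((575.8402099609375, -360.4989318847656), (90.52059936523438, 55.98884201049805), 85.25078582763672) [[544.0, -403.0], [600.0, -408.0], [607.0, -318.0], [552.0, -313.0]]
platform 0.75 ((562.8554077148438, 350.9671630859375), (116.11072540283203, 123.4555892944336), 85.24476623535156) [[497.0, 298.0], [620.0, 288.0], [629.0, 404.0], [506.0, 414.0]]
bracket 0.72 ((596.3984985351562, 356.358154296875), (147.419189453125, 195.98782348632812), 84.0867691040039) [[491.0, 293.0], [686.0, 273.0], [701.0, 420.0], [507.0, 440.0]]
bottle 0.57 ((447.6886291503906, 335.16729736328125), (91.09386444091797, 51.57270431518555), 80.54552459716797) [[415.0, 294.0], [466.0, 286.0], [481.0, 376.0], [430.0, 384.0]]
```

View pics/d.png

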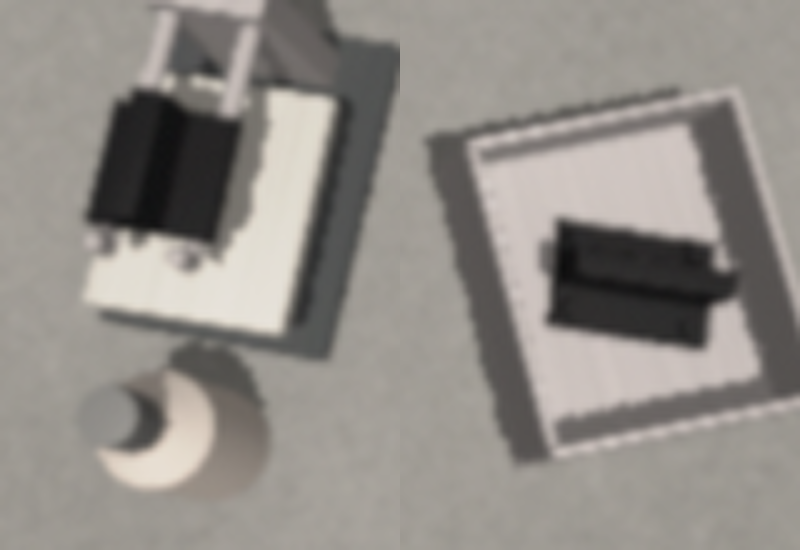

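Left crop: platform plate corners at crop pixels (85,303), (285,333) and (337,97). Right crop: tray rim corners (468,145), (738,92), (555,455); print foot corners (557,218), (713,242), (703,348), (550,325). I'll turn these into poses.

Run:
```python
from h import *
np.set_printoptions(precision=1,suppress=True)
L=lambda x,y,z:onz('top',(70+x/5-.4,150+y/5-.4),z)[:2]*1000
R=lambda x,y,z:onz('top',(350+(x-400)/5-.4,150+y/5-.4),z)[:2]*1000
a=lambda p,q:np.degrees(np.arctan2(*(q-p)[::-1]))
tl,tr,bl=R(468,145,.06),R(738,92,.06),R(555,455,.06)
print('tray',(tr+bl)/2,a(bl,tl),a(tl,tr),np.linalg.norm(tl-bl),np.linalg.norm(tr-tl))
c=[R(*p,.013) for p in[(557,218),(713,242),(703,348),(550,325)]]
print('print',sum(c)/4,a(c[1],c[0]),a(c[2],c[3]),a(c[3],c[0]),np.linalg.norm(c[1]-c[0]))
bl,br,tr=L(85,303,.064),L(285,333,.064),L(337,97,.064)
print('plat',(bl+tr)/2,a(br,tr),a(br,bl),np.linalg.norm(bl-br),np.linalg.norm(tr-br))
c=[L(*p,.130) for p in[(122,95),(240,118),(213,240),(90,218)]]
print('head',sum(c)/4,a(c[3],c[0]),a(c[2],c[1]),np.linalg.norm(c[0]-c[3]))
print('captop',L(108,415,.150))
im=cv2.imread('pics/c.png');g=(im.max(2)<55).astype('uint8');g[:,:180]=0;g[:170]=0;g[245:]=0;g[:,235:]=0
k=max(cv2.findContours(g,0,1)[0],key=cv2.contourArea)[:,0]
print('mat',[ (x,np.round(y,1)) for x,y in [('r',cv2.minAreaRect(np.array([onz('top',p,.003)[:2]*1000 for p in k if p[1]>205],dtype='float32'))[2])]], [onz('top',p,.003)[:2]*1000 for p in[(185,176),(228,177),(226,236),(184,235)]])
```

```text
tray [ 579.6 -355.4] 16.256604933326827 -74.55907897410641 155.7815799599769 138.13685086624548
print [ 581.7 -362.7] 85.13160061469154 85.45165326924563 -3.3412839595765664 79.83882403484215
plat [563.2 347.3] -4.548655741264027 85.67357834291796 99.26707600861887 119.30288452494388
head [564.1 346.8] -5.444188646321729 -4.0593108255759685 58.95323415218179
captop [447.9 347.9]
mat [('r', np.float64(4.2))] [array([624. , 183.5]), array([629.4,  70.9]), array([475.6,  62.9]), array([470.4, 169.5])]
```

```bash
python3 -m creep '[[45,45,20,-10,0,0,0.125],[45,45,20,-10,0,0,0.125],[45,45,20,-10,0,0,0.125],[45,45,20,-10,0,0,0.125],[45,45,20,-10,0,0,0.125],[45,45,20,-10,0,0,0.125],[45,45,20,-10,0,0,0.125],[45,45,20,-10,0,0,0.125],[45,45,20,-10,0,0,0.125],[45,45,20,-10,0,0,0.125]]' 40
```

```text
time: 2.8
eef_pos: [0.597, -0.3531, 0.3039]
tcp_rot: [[-0.047, 0.006, 0.999], [-0.999, -0.004, -0.047], [0.003, -1.0, 0.006]]
wrist_force: [0.0, -0.3, 0.8]
gripper_width: 0.0448
```

```bash
python3 -m creep '[[45,-14,-9,-20,0.004,0.006,-0.035],[45,0,0,-40,0,0,0],[45,0,0,-30,0,0,0],[45,0,0,0,0,0,0]]' 40
python3 - <<'E'
from h import *
im=snap('top');b=snap('side')
v=np.hstack([cv2.resize(im[160:250,350:430,::-1],(400,450),interpolation=2),cv2.resize(b[90:180,270:350,::-1],(400,450),interpolation=2)])
cv2.imwrite('pics/e.png',v)
E
```

```text
time: 3.3
eef_pos: [0.5835, -0.3606, 0.2094]
tcp_rot: [[-0.08, -0.002, 0.997], [-0.997, 0.001, -0.08], [-0.001, -1.0, -0.002]]
wrist_force: [0.0, 0.2, -1.0]
gripper_width: 0.045
```

View pics/e.png

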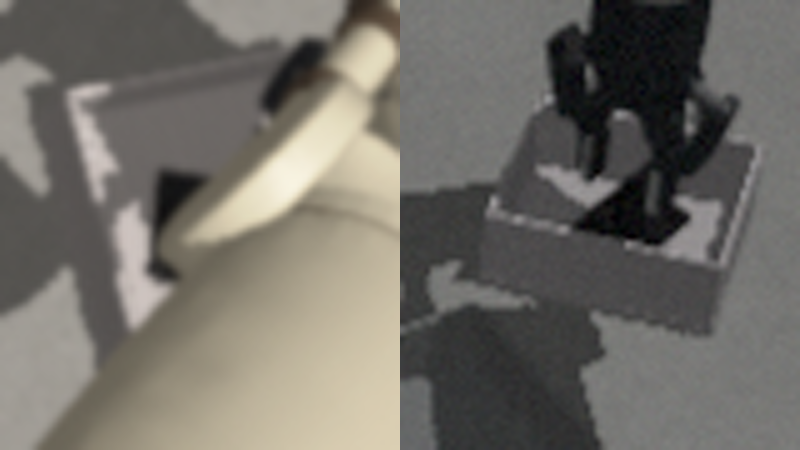

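The top view is blocked by the arm. In the side crop the fingers at (590,165) and (655,195) straddle the web inside the tray. I'll lower and close.

```bash
python3 -m creep '[[45,0,0,-12,0,0,0.02],[10,0,0,0,0,0,0],[5,0,0,0,0,0,0],[5,0,0,0,0,0,0],[5,0,0,0,0,0,0],[5,0,0,0,0,0,0],[5,0,0,30,0,0,0],[5,0,0,50,0,0,0],[5,0,0,30,0,0,0]]' 40
python3 - <<'E'
from h import *
im=snap('top');b=snap('side')
cv2.imwrite('pics/f.png',np.hstack([cv2.resize(b[90:180,270:350,::-1],(400,450),interpolation=2),cv2.resize(im[150:250,240:340,::-1],(400,400),interpolation=2)[:450] if 0 else cv2.resize(im[150:260,240:340,::-1],(400,450),interpolation=2)]))
E
```

```text
time: 4.53
eef_pos: [0.5844, -0.3617, 0.3135]
tcp_rot: [[-0.059, 0.002, 0.998], [-0.998, -0.002, -0.059], [0.002, -1.0, 0.002]]
wrist_force: [-0.5, -0.1, -0.6]
gripper_width: 0.0125
```

View pics/f.png

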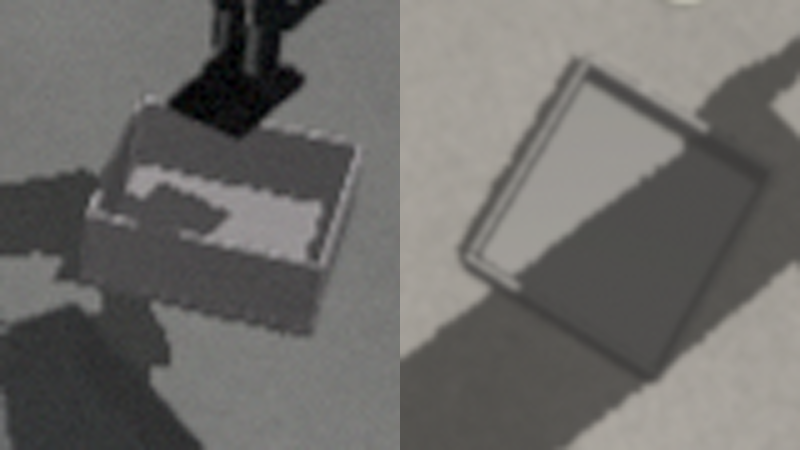

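The print hangs in the jaws clear of the tray, and the tote is empty in the right crop. I'll carry the print over and lay it down.

```bash
python3 -m creep '[[5,-3,52,0,0,0,0],[5,-3,52,0,0,0,0],[5,-4,52,0,0,0,0],[5,-4,52,0,0,0,0],[5,-4,52,0,0,0,0],[5,0,0,0,0,0,0],[5,0,0,-50,0,0,0],[5,0,0,-40,0,0,0],[5,0,0,-10,0,0,0],[5,0,0,0,0,0,0]]' 40
```

```text
time: 5.88
eef_pos: [0.5626, -0.096, 0.2042]
tcp_rot: [[-0.061, -0.008, 0.998], [-0.998, 0.0, -0.061], [0.0, -1.0, -0.008]]
wrist_force: [-0.1, 0.8, -0.6]
gripper_width: 0.0132
```

```bash
python3 -m creep '[[5,3,-4,-4,0,0.008,0],[5,0,0,-1,0,0,0],[30,0,0,0,0,0,0],[35,0,0,0,0,0,0],[35,0,0,0,0,0,0],[35,0,0,20,0,0,0],[35,0,0,60,0,0,0],[35,0,0,60,0,0,0]]' 40
```

```text
time: 6.88
eef_pos: [0.5644, -0.1007, 0.3434]
tcp_rot: [[-0.064, -0.027, 0.998], [-0.998, 0.008, -0.064], [-0.006, -1.0, -0.027]]
wrist_force: [1.1, -0.2, 0.3]
gripper_width: 0.0352
```

```bash
python3 -m creep '[[50,0,0,40,-0.008,-0.027,0],[50,-13,50,4,0,0,0.174],[50,-13,50,4,0,0,0.174],[50,-13,50,4,0,0,0.174],[50,-13,50,4,0,0,0.174],[50,-13,50,4,0,0,0.174],[50,-13,50,4,0,0,0.174],[50,-13,50,4,0,0,0.174],[50,-13,50,4,0,0,0.174],[50,-13,50,0,0,0,0.174]]' 40;  python3 - <<'E'
from h import *
snap('top','g.png');snap('side','g2.png')
a,b=[mark_of(c,'old_print')[:1] for c in('top','side')];print(a,b,tri(a[0]['uv'],b[0]['uv']) if a and b else '')
a,b=[recognise(c,'bottle')[:1] for c in('top','side')];print(a,b,tri(a[0]['uv'],b[0]['uv'])if a and b else '')
E
```

```text
time: 8.12
eef_pos: [0.4418, 0.3588, 0.4421]
tcp_rot: [[1.0, 0.021, 0.024], [-0.024, 0.028, 0.999], [0.02, -0.999, 0.028]]
wrist_force: [0.6, -0.4, 0.7]
gripper_width: 0.0498
[{'uv': [291.1, 203.0], 'conf': 0.57}] [{'uv': [278.9, 184.0], 'conf': 0.77}] (array([ 0.5671199 , -0.09999028, -0.00194705]), np.float64(0.013117747810161336))
[{'uv': [107.4, 237.6], 'conf': 0.75}] [{'uv': [215.7, 299.9], 'conf': 0.82}] (array([0.44938037, 0.34821236, 0.04815534]), np.float64(0.006125388698734803))
```

View pics/g2.png

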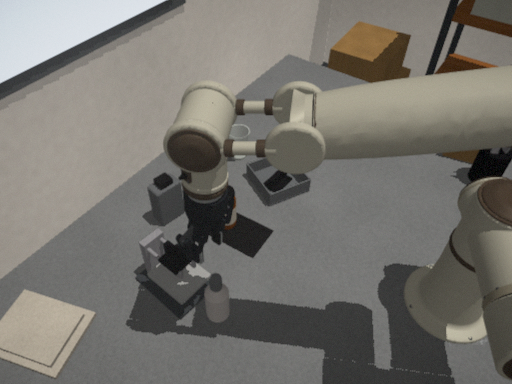

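The print is in the tote at about (278,183). The bottle still stands at (217,300), with the gripper above it.

```bash
python3 -m creep '[[65,5,-10,-30,-0.028,0.021,-0.05],[65,0,0,-30,0,0,0],[65,0,0,0,0,0,0]]' 40;  python3 - <<'E'
from h import *
b=snap('side')
cv2.imwrite('pics/h.png',cv2.resize(b[200:330,150:280,::-1],(520,520),interpolation=2))
E
```

```text
time: 8.8
eef_pos: [0.4491, 0.342, 0.3768]
tcp_rot: [[0.996, -0.005, 0.093], [-0.093, -0.007, 0.996], [-0.004, -1.0, -0.007]]
wrist_force: [0.3, -1.0, 0.4]
gripper_width: 0.0654
```

View pics/h.png

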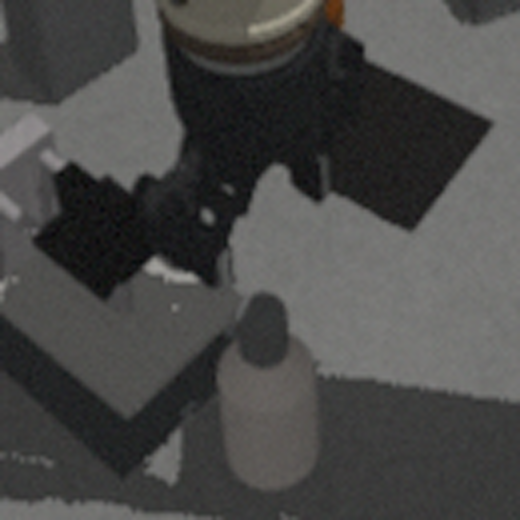

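Run:
```python
from h import *
print(onz('side',(150+265/4,200+298/4),.150), onz('top',(91.2,232.6),.150), onz('side',(150+272/4,200+235/4),.212))
```

```text
[0.44994541 0.342862   0.15      ] [0.44793953 0.34785145 0.15      ] [0.4436375  0.34058325 0.212     ]
```

```bash
python3 -m creep '[[65,0,4,-30,0.007,-0.005,0],[65,0,0,-35,0,0,0],[65,0,0,-20,0,0,0],[20,0,0,0,0,0,0],[20,0,0,0,0,0,0],[20,0,0,0,0,0,0],[20,0,0,0,0,0,0],[20,0,0,0,0,0,0]]' 40
```

```text
time: 9.85
eef_pos: [0.4537, 0.345, 0.3005]
tcp_rot: [[0.995, 0.016, 0.099], [-0.099, 0.006, 0.995], [0.015, -1.0, 0.008]]
wrist_force: [-0.3, -0.3, -2.7]
gripper_width: 0.0265
```

```bash
python3 -m creep '[[20,0,0,15,0,0,0],[20,0,0,35,-0.006,0.016,0],[20,5,-40,0,0,0,0],[20,10,-40,0,0,0,0],[20,10,-40,0,0,0,0],[20,10,-40,0,0,0,0],[20,10,-40,0,0,0,0],[20,10,-25,0,0,0,0],[20,0,0,0,0,0,0]]' 40
python3 - <<'E'
from h import *
snap('top');b=snap('side')
cv2.imwrite('pics/i.png',cv2.resize(b[130:290,170:330,::-1],(560,560),interpolation=2))
E
```

```text
time: 10.98
eef_pos: [0.5103, 0.1138, 0.3628]
tcp_rot: [[0.995, 0.012, 0.097], [-0.097, 0.001, 0.995], [0.012, -1.0, 0.002]]
wrist_force: [-0.3, -0.1, -1.4]
gripper_width: 0.0268
```

View pics/i.png

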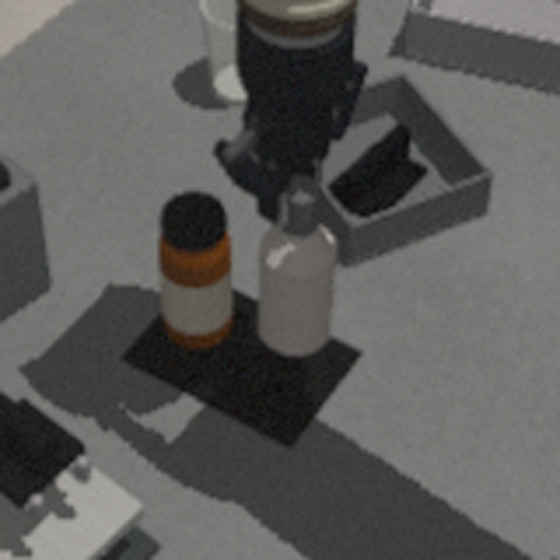

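The bottle hangs upright over the free half of the mat, clear of the jar, and the print lies flat in the tote at about (380,180) in the crop. I'll lower the bottle.

```bash
python3 -m creep '[[20,-2,2,-25,0,0.003,0],[20,0,0,-20,0,0,0],[20,0,0,-8,0,0,0],[20,0,0,0,0,0,0]]' 40
```

```text
time: 11.58
eef_pos: [0.5066, 0.1215, 0.31]
tcp_rot: [[0.996, 0.01, 0.089], [-0.089, 0.003, 0.996], [0.01, -1.0, 0.004]]
wrist_force: [0.6, 0.2, -1.9]
gripper_width: 0.0268
```

```bash
python3 -m creep '[[20,0,0,-4,0,0.005,0],[20,0,0,-2,0,0,0],[20,0,0,0,0,0,0]]' 40
```

```text
time: 11.95
eef_pos: [0.5072, 0.122, 0.3055]
tcp_rot: [[0.996, 0.008, 0.088], [-0.088, 0.003, 0.996], [0.008, -1.0, 0.004]]
wrist_force: [-0.3, -0.0, -0.3]
gripper_width: 0.0266
```

```bash
python3 -m creep '[[20,0,0,-2,0,0,0],[30,0,0,0,0,0,0],[40,0,0,0,0,0,0],[60,0,0,0,0,0,0],[60,0,0,0,0,0,0],[60,0,0,0,0,0,0],[60,0,0,20,0,0,0],[60,0,0,50,0,0,0],[60,0,0,50,0,0,0],[60,0,0,0,0,0,0]]' 40
python3 - <<'E'
from h import *
snap('top');b=snap('side')
cv2.imwrite('pics/j.png',cv2.resize(b[130:290,170:330,::-1],(560,560),interpolation=2))
for n in('bottle','jar'):
    a,b=[mark_of(c,n)[:1] for c in('top','side')];print(n,a,b,tri(a[0]['uv'],b[0]['uv']) if a and b else onz('side',b[0]['uv'],0) if b else '')
E
```

```text
time: 13.2
eef_pos: [0.507, 0.1218, 0.4278]
tcp_rot: [[0.996, 0.009, 0.089], [-0.089, 0.003, 0.996], [0.009, -1.0, 0.004]]
wrist_force: [0.6, -1.0, -0.7]
gripper_width: 0.0599
bottle [{'uv': [199.9, 225.5], 'conf': 0.84}] [{'uv': [255.9, 241.8], 'conf': 0.79}] (array([0.49312801, 0.12963758, 0.00590294]), np.float64(0.008354607998721494))
jar [{'uv': [207.6, 186.9], 'conf': 0.49}] [{'uv': [224.1, 221.2], 'conf': 0.67}] (array([0.60035406, 0.12198848, 0.00788972]), np.float64(0.004683037758279159))
```

View pics/j.png

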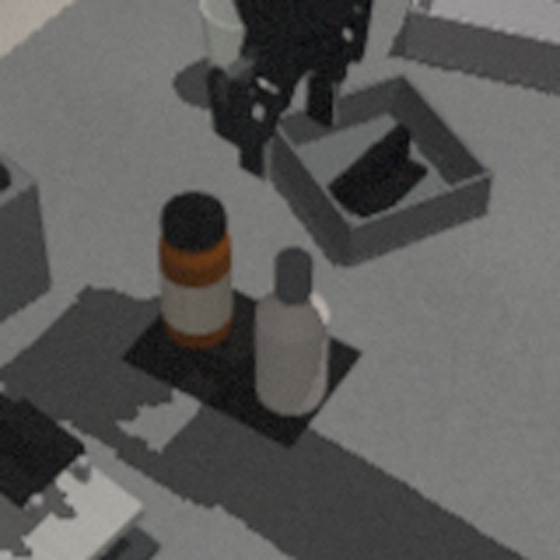

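The bottle stands upright on the mat, released, and the print lies in the tote. Now the platform.

```bash
python3 -m creep '[[55,10,40,0,-0.003,0.009,0.01],[55,10,40,0,0,0,0],[55,10,40,0,0,0,0],[55,10,40,0,0,0,0],[55,10,40,0,0,0,0],[55,5,20,-20,0,0,0],[55,0,0,-40,0,0,0],[55,0,0,0,0,0,0]]' 80
python3 - <<'E'
from h import *
im=snap('top');b=snap('side')
cv2.imwrite('pics/k.png',cv2.resize(b[200:320,120:240,::-1],(600,600),interpolation=2))
for n in('platform','bracket'):
    a,b=[mark_of(c,n)[:1] for c in('top','side')];print(n,a,b,tri(a[0]['uv'],b[0]['uv']) if a and b else '')
E
```

```text
time: 14.5
eef_pos: [0.5603, 0.3485, 0.3488]
tcp_rot: [[0.996, -0.028, 0.08], [-0.081, -0.005, 0.997], [-0.027, -1.0, -0.007]]
wrist_force: [0.2, -0.5, 0.4]
gripper_width: 0.0547
platform [{'uv': [109.5, 190.5], 'conf': 0.98}] [{'uv': [180.7, 275.8], 'conf': 0.73}] (array([0.55835532, 0.35310614, 0.06117151]), np.float64(0.004584063138688788))
bracket [{'uv': [116.7, 191.7], 'conf': 0.88}] [{'uv': [178.2, 290.2], 'conf': 0.85}] (array([ 0.56972795,  0.35927725, -0.00769293]), np.float64(0.0032472936539129508))
```

View pics/k.png

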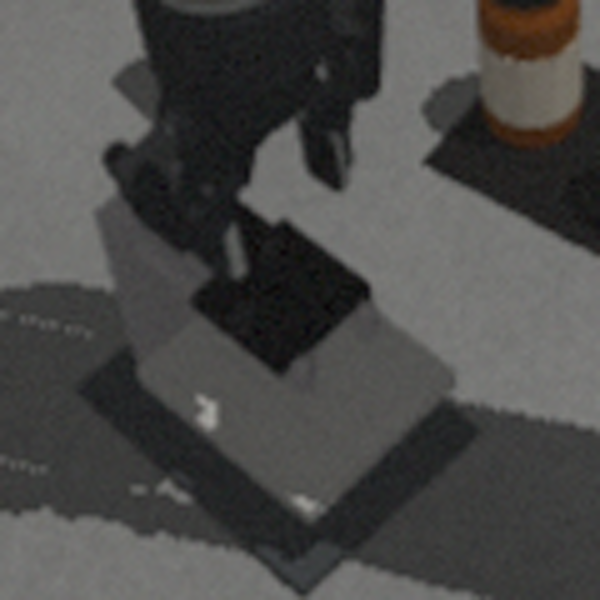

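The side crop shows the open fingers above the head, one either side of the grip bar. I'll lower and close.

```bash
python3 -m creep '[[55,3,0,-20,0.005,-0.028,0],[55,0,0,-20,0,0,0],[55,0,0,0,0,0,0],[5,0,0,0,0,0,0],[5,0,0,0,0,0,0],[5,0,0,0,0,0,0],[5,0,0,0,0,0,0],[5,0,0,0,0,0,0]]' 80
```

```text
time: 15.8
eef_pos: [0.5665, 0.3485, 0.3209]
tcp_rot: [[0.996, 0.02, 0.082], [-0.082, 0.008, 0.997], [0.019, -1.0, 0.009]]
wrist_force: [0.1, 0.3, -2.2]
gripper_width: 0.0145
```

The grip is high, with only about 18 mm of overlap on the bar. I'll reopen and go lower.

```bash
python3 -m creep '[[40,0,0,0,0,0,0],[40,0,0,0,0,0,0],[40,-3,0,-8,-0.008,0.014,0],[40,0,0,-4,0,0,0],[40,0,0,0,0,0,0],[5,0,0,0,0,0,0],[5,0,0,0,0,0,0],[5,0,0,0,0,0,0],[5,0,0,0,0,0,0],[5,0,0,0,0,0,0]]' 100
```

```text
time: 17.05
eef_pos: [0.5633, 0.3488, 0.3085]
tcp_rot: [[0.997, 0.006, 0.082], [-0.082, 0.0, 0.997], [0.006, -1.0, 0.001]]
wrist_force: [-0.0, 0.5, -0.2]
gripper_width: 0.0145
```

Now raise it 30 mm.

```bash
python3 -m creep '[[5,0,0,10,0,0,0],[5,0,0,10,0,0,0],[5,0,0,8,0,0,0],[5,0,0,0,0,0,0]]' 100
```

```text
time: 17.55
eef_pos: [0.5625, 0.3483, 0.3361]
tcp_rot: [[0.997, 0.002, 0.082], [-0.082, -0.002, 0.997], [0.002, -1.0, -0.002]]
wrist_force: [0.5, 0.6, -4.5]
gripper_width: 0.0145
```

```bash
python3 -m creep '[[5,-15,1.2,0,0,0,0],[5,-20,1.6,0,0,0,0],[5,-20,1.6,0,0,0,0],[5,-20,1.6,0,0,0,0],[5,-20,1.6,0,0,0,0],[5,-20,1.6,0,0,0,0],[5,-20,1.6,0,0,0,0],[5,-8,0.6,0,0,0,0],[5,0,0,0,0,0,0]]' 100
```

```text
time: 18.68
eef_pos: [0.4149, 0.359, 0.3347]
tcp_rot: [[0.997, 0.001, 0.083], [-0.083, -0.003, 0.997], [0.001, -1.0, -0.002]]
wrist_force: [0.3, -0.2, -4.8]
gripper_width: 0.015
```

The platform is free of the fork. Lift it over the bottle's height and carry it.

```bash
python3 -m creep '[[5,0,0,30,0,0,0],[5,0,0,40,0,0,0],[5,0,0,40,0,0,0],[5,5,-25,20,0,0,0.02],[5,11,-48,0,0,0,0.03],[5,11,-48,0,0,0,0.03],[5,11,-48,0,0,0,0.03],[5,11,-48,0,0,0,0.03],[5,11,-48,0,0,0,0.03],[5,11,-48,0,0,0,0.03]]' 100
```

```text
time: 19.92
eef_pos: [0.4919, 0.0356, 0.4714]
tcp_rot: [[0.992, 0.013, -0.124], [0.124, -0.002, 0.992], [0.013, -1.0, -0.004]]
wrist_force: [0.6, 0.7, -4.7]
gripper_width: 0.0147
```

```bash
python3 -m creep '[[5,11,-48,0,0,0,0.03],[5,11,-48,0,0,0,0.03],[5,11,-48,0,0,0,0.03],[5,11,-48,0,0,0,0.03],[5,11,-48,0,0,0,0.03],[5,11,-48,0,0,0,0.02],[5,11,-40,0,0,0,0],[5,0,0,0,0,0,0]]' 100
```

```text
time: 20.92
eef_pos: [0.5713, -0.3141, 0.4711]
tcp_rot: [[0.958, 0.018, -0.285], [0.285, -0.004, 0.958], [0.016, -1.0, -0.009]]
wrist_force: [0.0, 1.1, -4.4]
gripper_width: 0.0148
```

```bash
python3 -m creep '[[5,8,-40,-20,0.004,0.012,-0.01],[5,0,0,-40,0,0,0],[5,0,0,-40,0,0,0],[5,0,0,-15,0,0,0],[5,0,0,0,0,0,0]]' 100
python3 - <<'E'
from h import *
im=snap('top');b=snap('side')
cv2.imwrite('pics/l.png',np.hstack([cv2.resize(b[80:180,260:360,::-1],(400,400),interpolation=2),cv2.resize(im[150:250,345:445,::-1],(400,400),interpolation=2)]))
E
```

```text
time: 21.55
eef_pos: [0.5798, -0.3554, 0.3543]
tcp_rot: [[0.961, 0.008, -0.275], [0.275, -0.001, 0.961], [0.008, -1.0, -0.003]]
wrist_force: [0.3, 0.5, -4.8]
gripper_width: 0.0146
```

View pics/l.png

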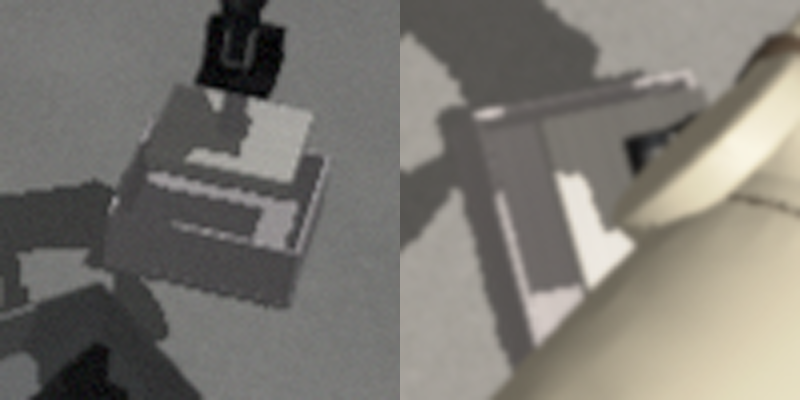

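The platform hangs level over the tray. I'll compare projected model corners with the image.

Run:
```python
from h import *
def c(x,y,yaw,a,b,z):
    r=np.radians(yaw);R=np.array([[np.cos(r),-np.sin(r)],[np.sin(r),np.cos(r)]])
    return [np.r_[R@(i*a/2,j*b/2)+(x,y),z] for i,j in((1,1),(1,-1),(-1,-1),(-1,1))]
for n,P in(('plate top',c(.580,-.356,16,.12,.10,.110)),('tray rim',c(.580,-.3555,16,.16,.14,.06))):
    print(n,'side',[((proj('side',p)-(260,80)+.4)*4).round().tolist() for p in P],'top',[(((proj('top',p)-(345,150)+.4)*4)+(400,0)).round().tolist() for p in P])
```

```text
plate top side [[145.0, 151.0], [176.0, 83.0], [317.0, 112.0], [292.0, 183.0]] top [[538.0, 119.0], [702.0, 85.0], [763.0, 284.0], [595.0, 319.0]]
tray rim side [[110.0, 210.0], [154.0, 114.0], [335.0, 152.0], [302.0, 252.0]] top [[473.0, 113.0], [691.0, 68.0], [769.0, 320.0], [543.0, 368.0]]
```

The projections agree with the image within a few mm, so lower it.

```bash
python3 -m creep '[[5,0,0,-20,0,0,0],[5,0,0,-22,0,0,0],[5,0,0,-20,0,0,0],[5,0,0,-12,0,0,0],[5,0,0,-6,0,0,0],[5,0,0,0,0,0,0]]' 100
```

```text
time: 22.4
eef_pos: [0.5813, -0.3561, 0.2768]
tcp_rot: [[0.961, 0.018, -0.275], [0.276, -0.009, 0.961], [0.015, -1.0, -0.014]]
wrist_force: [0.4, 0.2, -4.2]
gripper_width: 0.0145
```

```bash
python3 -m creep '[[5,0,0,-5,0.008,0.012,0],[5,0,0,-3,0,0,0],[5,0,0,-2,0,0,0],[5,0,0,0,0,0,0]]' 100
```

```text
time: 22.9
eef_pos: [0.5819, -0.3566, 0.2682]
tcp_rot: [[0.961, 0.008, -0.275], [0.276, -0.003, 0.961], [0.007, -1.0, -0.005]]
wrist_force: [0.4, -0.3, -4.3]
gripper_width: 0.0147
```

```bash
python3 -m creep '[[5,0,0,-2,0.002,0.002,0],[5,0,0,-2,0,0,0],[5,0,0,-1,0,0,0],[5,0,0,0,0,0,0]]' 100
```

```text
time: 23.4
eef_pos: [0.5821, -0.3568, 0.2636]
tcp_rot: [[0.961, 0.006, -0.275], [0.275, -0.001, 0.961], [0.006, -1.0, -0.003]]
wrist_force: [0.9, 1.0, -4.4]
gripper_width: 0.0146
```

```bash
python3 -m creep '[[5,0,0,-1.5,0,0,0],[5,0,0,-1.5,0,0,0],[5,0,0,0,0,0,0]]' 100
```

```text
time: 23.78
eef_pos: [0.5823, -0.3569, 0.2635]
tcp_rot: [[0.961, 0.007, -0.276], [0.276, -0.002, 0.961], [0.006, -1.0, -0.004]]
wrist_force: [0.3, -0.1, -3.8]
gripper_width: 0.0147
```

```bash
python3 -m creep '[[5,0,0,-3,0,0,0],[5,0,0,-3,0,0,0],[5,0,0,0,0,0,0]]' 100
```

```text
time: 24.15
eef_pos: [0.5829, -0.3572, 0.2637]
tcp_rot: [[0.961, 0.008, -0.276], [0.276, -0.004, 0.961], [0.006, -1.0, -0.006]]
wrist_force: [-0.2, -1.1, -4.8]
gripper_width: 0.0144
```

```bash
python3 -m creep '[[5,0,0,-4,0,0,0]]' 100;python3 -m creep '[[5,0,0,-4,0,0,0]]' 100
```

```text
time: 24.28
eef_pos: [0.5832, -0.3575, 0.2635]
tcp_rot: [[0.961, 0.008, -0.277], [0.277, -0.004, 0.961], [0.006, -1.0, -0.006]]
wrist_force: [-14.9, 9.8, 32.4]
gripper_width: 0.0143
time: 24.4
eef_pos: [0.5835, -0.3577, 0.2635]
tcp_rot: [[0.961, 0.008, -0.277], [0.277, -0.005, 0.961], [0.006, -1.0, -0.007]]
wrist_force: [-9.4, 8.3, 20.7]
gripper_width: 0.0147
```

It is firmly on the floor at exactly the expected height (0.2635). Relax, release and retreat.

```bash
python3 -m creep '[[5,0,0,0,0,0,0],[20,0,0,0,0,0,0],[35,0,0,0,0,0,0],[35,0,0,0,0,0,0],[35,0,0,0,0,0,0],[35,0,0,20,0,0,0],[35,0,0,50,0,0,0],[35,0,0,50,0,0,0],[35,0,50,30,0,0,0],[35,0,50,0,0,0,0]]' 60; python3 -m creep '[[35,-40,40,0,0,0,0],[35,-40,40,0,0,0,0],[35,-40,40,0,0,0,0],[35,-30,40,0,0,0,0],[35,0,0,0,0,0,0],[35,0,0,0,0,0,0]]'
python3 - <<'E'
from h import *
im=snap('top');b=snap('side')
cv2.imwrite('pics/m.png',np.hstack([cv2.resize(b[80:300,150:370,::-1],(400,400),interpolation=2),cv2.resize(im[150:250,345:445,::-1],(400,400),interpolation=2)]))
for n in('platform','bottle','old_print'):
    a,b=[mark_of(c,n)[:1] for c in('top','side')];print(n,tri(a[0]['uv'],b[0]['uv']) if a and b else (a,b))
E
```

```text
time: 25.65
eef_pos: [0.5829, -0.2588, 0.4244]
tcp_rot: [[0.962, 0.017, -0.271], [0.272, -0.011, 0.962], [0.013, -1.0, -0.016]]
wrist_force: [0.7, -0.0, -0.2]
gripper_width: 0.0352
time: 26.4
eef_pos: [0.4282, -0.0911, 0.4353]
tcp_rot: [[0.961, 0.034, -0.275], [0.276, -0.02, 0.961], [0.027, -0.999, -0.029]]
wrist_force: [0.2, -0.2, -0.4]
gripper_width: 0.0349
platform (array([ 0.58134193, -0.35194692,  0.01777058]), np.float64(0.004172735008841342))
bottle (array([0.46926929, 0.2632067 , 0.21206054]), np.float64(0.11274600518805335))
old_print (array([ 0.57220004, -0.10324517, -0.00260453]), np.float64(0.0029023880175211994))
```

View pics/m.png

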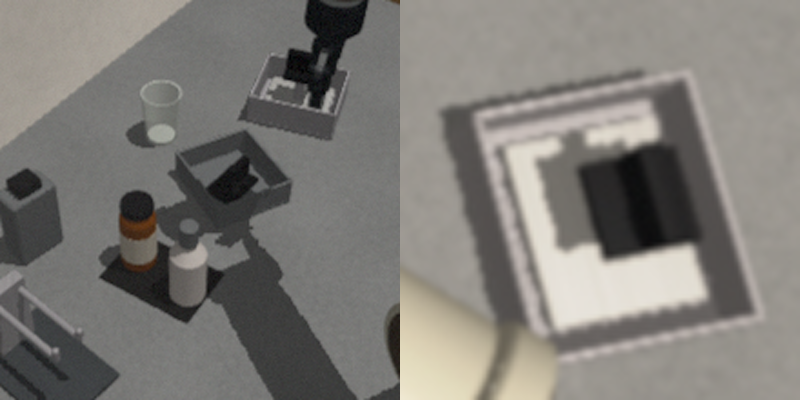

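The platform sits flat in the tray, the print is in the tote, and the bottle stands upright on the mat next to the undisturbed jar. The odd bottle triangulation has an 11 cm ray gap, so it is a network mismatch that the picture contradicts. Handing in.

```bash
python3 -c "
from workcell import job;print(job.sign_off())"
```

```text
the job is handed in; nothing more can be done
None
```

I handed the job in after about 26 s of the 72 s allowed; sign-off gave no verdict. The old print is in the tote and the bottle is upright on the mat. The platform came up about 28 mm and 148 mm out of the fork, and is now on the tray floor and released.

**Platform:** It touched down at the height I had calculated for lying flat. The final picture shows it flat and well inside the tray. Its networked position, (0.581, -0.352), is within about 5 mm of the tray centre. The networked height read 18 mm instead of 5 mm, which I put down to network error given the touchdown height.

**Touchdown force:** I pressed down a few extra times to confirm contact. The wrist force peaked at about 37 N, against the 120 N limit.

**Bottle:** The last network measurement failed, because the two camera views disagreed by 11 cm. I relied on the picture, which shows it upright on the mat. The measurement just after release put it at (0.493, 0.130), about 60 mm from the mat's centre on the free half.

**Others:** The print measured within about 1 cm of the tote centre. The jar, cartridge and beaker looked untouched; I measured only the jar again, at most 1 cm from its first reading. The arm ended clear of everything.

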